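# Clamp a glued picture panel in the bench press to the set force

## Task

Slide the freshly glued picture panel gently home into the corner of the press bed, flat against both the brass end stop and the brass side fence, then wind the crank clockwise to bring the screw down on the batten until the red tab pops out of the load capsule above the foot, and stop right there: do not tighten on past it, and let go of the crank. Keep the gripper off the red tab, and do not disturb the glue bottle, the tape roll or the loupe.

Things in the scene. Friction and masses are not known exactly. Their poses are not given: they have to be found in the camera images.
- press: Cast-iron C-frame screw press bolted to the bench. Sizes in mm. Origin on the bench below the vertical screw axis; z up, mouth open to -x. Bed: x -150 to 105, y -90 to 75, top z = 25. Head 60 x 60 round the axis, z 124 to 172; behind it arm and column (60 wide, front at x = 46). Only screw, crank and tab move.
- stop: Brass L-shaped stop fixed on the bed, origin and axes as the press: end stop with its face at x = +30 mm (y -72 to +58) and side fence with its face at y = +50 mm (x -150 to +38). Both 8 thick, top at z = 37 mm.
- board: Loose plywood panel on the bed, 150 x 100 x 15 mm, 0.2 to 0.35 kg, slides easily; origin centred underneath, x along it. On top, across it, 96 mm long: at the near end a spacer strip 20 wide, 18 high, centred at x = -62; at the far end a batten 30 wide, centred at x = +45, 12 to 22 high by piece. Starts up to 45 mm short of the end stop, 22 mm off the fence, 0.1 rad askew. Home: press x = -45, y = 0, parallel.
- foot: Steel foot, disc 44 mm across, that presses the batten; its underside lies 68 mm above this body's origin, on the screw axis. It goes down with the screw without turning, and is sprung in the dark load capsule (52 mm across, from 18 to 50 mm above the underside): it gives way from 40 N on, by 1 mm per 20 N.
- crank (a joint): Crank angle, rad, grows clockwise seen from above (tightening); screw, crank and knob go down 10 mm a turn. At 0 the crank points to press +x and the foot's underside is 68 mm over the bench; starts within 1.2 rad of 0. The foot meets the batten at 0.6 to 1.6 turns by piece, some 0.45 turn before the set force. Friction 0.2 N m, rising by 0.2 to the set force. Stays where left.
- crank_grip (a point): Point on the axis of the crank's upright black knob, 55 mm from the screw axis, 25 mm above the crank arm. The knob, 18 mm across, stands from 24 below to 22 mm above this point and spins freely on its own axis, so a gripper of fixed heading can lead it round. The crank's hub is 26 mm across and at most 8 mm higher than the arm.
- tab (a joint): Red indicator tab, 24 wide, 8 mm high, in the press +y side of the load capsule, 34 mm above the foot's underside: how far it is out, m, 0.001 = held in, 0.018 = popped. It creeps a few mm, then snaps out by itself when the clamping force reaches about 120 N and then stays out; each further eighth of a turn of the crank adds about 25 N.
- flag: The red indicator tab as a body; axes as the press, origin on the screw axis and 68 mm below the unloaded foot's underside until it pops, then 18 mm farther to press +y.
- glue: Bystander: white glue bottle with red cap, 44 mm across, 120 high, upright; origin at the centre of its underside.
- tape: Bystander: black roll of tape lying flat, 92 mm across, 24 high; origin at the centre of its underside.
- loupe: Bystander: dark metal loupe, 52 mm across, 38 high, upright; origin at the centre of its underside.
There are look-alikes about, which are no part of the job. Of the things that look like the board, the middle-sized one is meant.

How it is judged:
On the way, in this order (a step that is already met when the one before it is completed fails the run):
1. the panel lies home against the end stop and the side fence (x of board in the frame of press above -0.048 m and y of board in the frame of press above -0.003 m and angle between the x axis of board and the x axis of press, either way round below 0.035 rad), for 0.2 s.
2. the red tab has popped out with the panel clamped (value of joint tab above 0.014 m and contact force between foot and board above 100 N), for 0.2 s.
At the end, for the whole second after the job is handed in: The panel lies within 3 mm of both the end stop and the side fence and within 0.035 rad of square, clamped under the foot with at least 100 N, the red tab is out (over 14 mm), and the crank has been let go with everything at rest (all of step 1 and all of step 2 and linear speed of board below 0.02 m/s); the robot touches nothing.
It fails at once if the clamping force goes over 145 N (tightened on past the tab) (contact force between foot and board above 145 N).
It fails at once if the panel is rammed against the stops with over 50 N (contact force between board and stop above 50 N).
It fails at once if the robot works the red tab itself (contact force between any of the fingers, the arm and flag above 1 N).
It fails at once if a bystander is moved more than 15 mm (distance of any of glue, tape, loupe from where it was at the start of the episode above 0.015 m).
It also fails if it takes over 54 s, if anything falls off the work surface, if the arm or the gripper's body presses on something with over 40 N, if the wrist force passes 120 N, or if a joint passes its speed limit or range.

## Robot

A 6-joint arm with a two-finger parallel gripper is mounted at the origin on the work surface. World frame = base frame: x ahead of the robot, y to its left, z up, the work surface at z = 0. Lengths are in m, angles in rad, forces in N, time in s.
With the tool pointing down it reaches from about 0.35 to 0.975 m from the base axis. Payload 4.9 kg.
Tool frame: the origin (TCP) lies at the very end of the fingers, on their centre line; the grasp point (between the pads) lies 19 mm behind it; z points along the fingers, x is the direction in which the jaws open and shut, and the axes are right-handed (so a half turn about z gives the same grasp; the last joint's range is limited). The gripper opens to 85 mm and grips with 20 to 120 N. Pads are 22 mm wide; open, the fingers measure 114 mm over their backs; the gripper's body (76 mm by 85 mm) begins 54 mm behind the grasp point. The pads swing forward as they close: fully open they stand 13 mm farther back than shut.
Start: joints at [1.049, 0.053, 1.613, -0, 1.476, -0.119], TCP at [0.245, 0.575, 0.209] pointing down, gripper open.
Joint ranges: [-3.01, 3.01], [-1.01, 2.22], [0.06, 2.58], [-1.02, 4.17], [0.09, 2.62], [-3.14, 3.14]. Speed limits (rad/s): [2.57, 2.57, 3.14, 3.14, 3.14, 3.14].

## Interface

Orientations are given as a unit quaternion [w, x, y, z].
In Python, from plant import * gives the robot as it stands.
- The arm moves only by the shell command python3 -m inch 'ROWS'. ROWS is text: rows parted by semicolons, each of 7 numbers parted by spaces: the shift along the tool's x, y, z in m, then the turn, a rotation vector about the tool's x, y, z in rad, then the closure, from 0 (fully open) to 1 (shut). A call has 1 to 10 rows; each row shifts and turns the commanded pose from where the row before left it, along the tool's axes as they then stand; what a row does not reach is not made up. A row lasts 1/12 s, in which the tool goes at most 41.7 mm and 7.16 degrees, less where a joint would pass 70% of its speed; a pose out of reach is approached as far as the arm can. A call with a gripper value outside its range is refused whole. The fingers move at their own pace and stop on an object; the grip force is fixed at half the most. Time passes only in rows, so rows that do not move let the fingers close. It gives the time, the measured TCP pose, the force and the opening at its end, in the units of the state.
- state(): the state, without advancing time (a new reading comes with each control period).
- grab_frame(name): name is "scene" or "top" or "wrist"; returns the picture (420x560x3 uint8, blue, green, red); there is no depth.
- camera_info(name): a dict with "vertical_fov" (degrees; the focal length in pixels is half the picture's height over the tangent of half this angle, whatever the lens; pixels are square), "cx", "cy" (the principal point, pixels), "origin" and "rotation" of the camera in the world. Camera axes: x right, y down, z forward; pixel columns grow to the right and rows downward; lengths in m; the calibration is good to about 2 mm. The wrist camera is an equidistant fisheye: a pixel r from the principal point sees the ray r / f radians off the axis. A picture is of the moment at which its call begins: read the wrist's pose just before it. camera_info takes no time and is no camera call; for the wrist camera it gives the pose at the moment of the call.
- job_done(): hands the job in, once; it reports no verdict.
The state is a dict: "time": time; "joint_pos": joint angles; "joint_vel": joint speeds; "joint_efforts": joint torques, N m; "tool_pos": TCP position; "tool_rot": TCP orientation; "contact_force": force on the tool from outside, world axes, zero at the start; "ft_torque": the same for the moment, N m; "gripper_width": opening from 0.0 (shut) to 1.0 (fully open).
Only numpy, scipy, OpenCV 4.12 (cv2) and the standard library are available. Lean on these libraries where they do the work, as an engineer would, in place of code of your own. Each camera call takes 0.05 s, during which the arm holds its last target.

## Working session

There is one attempt and no reset: what is moved stays moved. The work goes in short steps, Python scripts to look and compute and a shell command to move; the robot and the scene stay as the last step left them, time stands still between calls to the robot, and variables do not carry over. Pictures are saved under pics/ and viewed, and the job is handed in when it is done.

```bash
ls; mkdir -p pics; python3 - <<'E'
from plant import *
import cv2
for n in ("scene","top"):
    cv2.imwrite(f"pics/{n}0.png",grab_frame(n)); print(n,camera_info(n))
s=state(); print(s)
E
```

```text
pics
scene {'vertical_fov': 45.91093116882076, 'cx': 285.5811688318747, 'cy': 208.5775604920282, 'origin': array([1.193686  , 0.47634564, 0.70320352]), 'rotation': array([-0.21617733,  0.43654445,  0.77295157, -0.4064999 ])}
top {'vertical_fov': 52.08356087589988, 'cx': 279.19169175358235, 'cy': 204.97829143006956, 'origin': array([0.47197138, 0.04862478, 1.0179473 ]), 'rotation': array([-0.03023087,  0.71706011, -0.69615422,  0.0167391 ])}
{'time': 0.1, 'joint_pos': array([ 1.04898330e+00,  5.32904116e-02,  1.61416453e+00,  3.92318561e-06,
        1.47599510e+00, -1.19001151e-01]), 'joint_vel': array([-2.06694413e-05, -1.44919474e-03, -4.18214580e-03, -1.58120847e-03,
       -6.81367177e-04,  1.35965303e-03]), 'joint_efforts': array([-5.09002475e-04, -3.94900739e+01, -3.71364820e+01, -1.55296243e-04,
        3.88169297e-03, -4.84893405e-06]), 'tool_pos': array([0.24469878, 0.57444705, 0.20768158]), 'tool_rot': array([ 4.14693979e-04,  8.34267898e-01,  5.51358514e-01, -8.30964260e-04]), 'contact_force': array([-0.04083292, -0.88575406, -0.31777279]), 'ft_torque': array([-0.01685652, -0.02359043,  0.01034539]), 'gripper_width': 1.0019121674992397}
```

View pics/scene0.png

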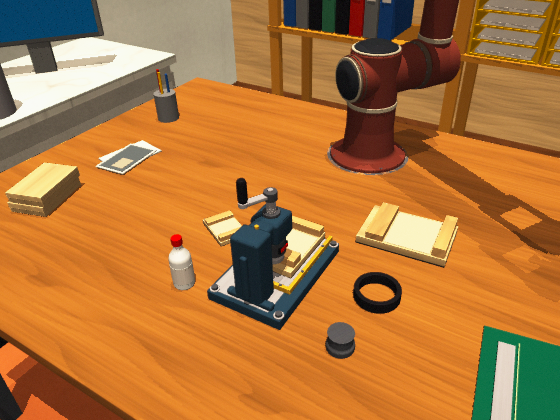

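View pics/top0.png

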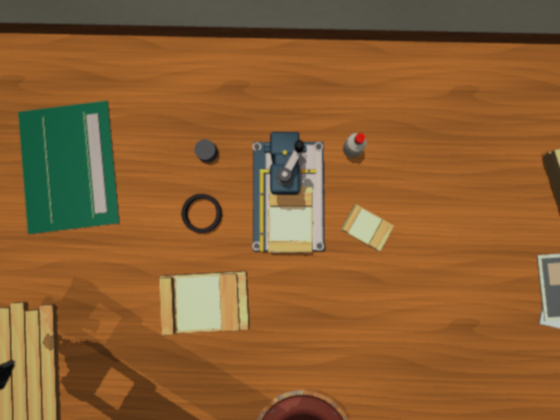

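```bash
cat > h.py <<'E'
from plant import *
import numpy as np, cv2
from scipy.spatial.transform import Rotation as R
def q2R(q): return R.from_quat([q[1],q[2],q[3],q[0]]).as_matrix()
def cam(n):
    c=camera_info(n); c['f']=210/np.tan(np.radians(c['vertical_fov']/2)); c['R']=q2R(c['rotation']); return c
def ray(c,u,v,fish=False):
    x=np.array([u-c['cx'],v-c['cy']])
    if fish:
        r=np.hypot(*x); th=r/c['f']; d=np.array([*(x/r*np.sin(th)),np.cos(th)]) if r>1e-9 else np.array([0,0,1.])
    else: d=np.array([*(x/c['f']),1.])
    return c['R']@d
def onz(c,u,v,z,fish=False):
    d=ray(c,u,v,fish); o=c['origin']; return o+d*(z-o[2])/d[2]
def proj(c,P,fish=False):
    p=(np.atleast_2d(P)-c['origin'])@c['R']
    if fish:
        r=np.hypot(p[:,0],p[:,1]); th=np.arctan2(r,p[:,2]); k=c['f']*th/np.maximum(r,1e-9)
        return np.c_[c['cx']+k*p[:,0],c['cy']+k*p[:,1]]
    return np.c_[c['cx']+c['f']*p[:,0]/p[:,2],c['cy']+c['f']*p[:,1]/p[:,2]]
def crop(im,x0,y0,w,h,k,fn):
    cv2.imwrite(fn,cv2.resize(im[y0:y0+h,x0:x0+w],None,fx=k,fy=k,interpolation=cv2.INTER_CUBIC))
E
python3 - <<'E'
from h import *
crop(cv2.imread('pics/top0.png'),240,125,100,135,4.44,'pics/top0c.png')
crop(cv2.imread('pics/scene0.png'),195,165,160,160,3.75,'pics/scene0c.png')
E
```

```text
(no output)
```

View pics/top0c.png

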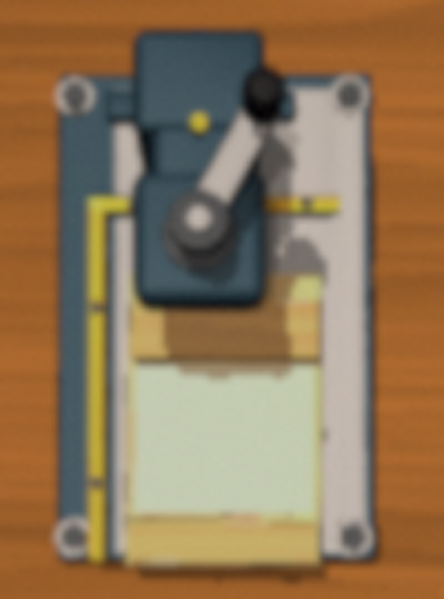

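View pics/scene0c.png

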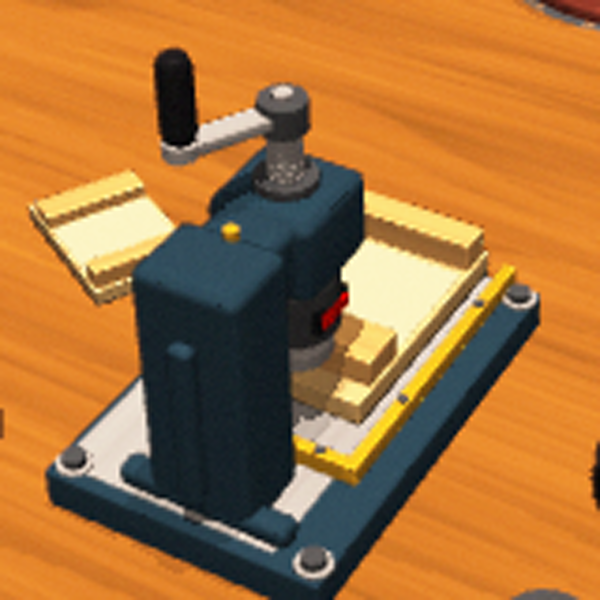

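```bash
cat > fit.py <<'E'
from h import *
from scipy.optimize import least_squares
c=cam('top'); 
def un(x,y): return (240+(x+.5)/4.44-.5, 125+(y+.5)/4.44-.5)
A=[((88,198),(38,58,37)),((88,562),(-150,58,37)),((104,562),(-150,50,37)),((340,197),(38,-72,37)),((340,213),(30,-72,37)),((106,214),(30,50,37)),
 ((58,560),(-150,75,25)),((375,560),(-150,-90,25)),((372,75),(105,-90,25)),((58,75),(105,75,25))]
uv=np.array([un(*a[0]) for a in A]); P=np.array([a[1] for a in A])/1000.
def T(p,P):
    Rz=R.from_euler('z',p[2]).as_matrix(); return P@Rz.T+[p[0],p[1],0]
r=least_squares(lambda p:(proj(c,T(p,P))-uv).ravel(),[.5,.03,0.])
print(r.x,np.round(r.fun.reshape(-1,2),1))
p=r.x
def press(w): 
    return R.from_euler('z',-p[2]).as_matrix()@(np.array(w)-[p[0],p[1],0])
for n,xy,z in [('hub',(199,217),.195),('knob',(262,86),.23),('spacerNL',(129,563),.058),('spacerNR',(320,565),.058),('spFL',(133,514),.058),('spFR',(321,516),.058),('batNL',(133,358),.058),('batNR',(321,361),.058),('boardR@mid',(322,440),.04),('boardL@mid',(131,440),.04),('boardFR',(320,276),.04)]:
    w=onz(c,*un(*xy),z); print(n,w.round(4),(press(w)*1000).round(1))
E
python3 fit.py
```

```text
[0.58207762 0.05662467 0.03089276] [[ 0.2 -0. ]
 [ 0.   0. ]
 [-0.   0. ]
 [ 0.  -0. ]
 [ 0.  -0.2]
 [-0.4 -0.2]
 [-0.2  0.3]
 [ 0.2  0.3]
 [-0.  -0.3]
 [ 0.1  0.1]]
hub [0.5876 0.0569 0.195 ] [5.60e+00 1.00e-01 1.95e+02]
knob [0.6385 0.0319 0.23  ] [ 55.6 -26.5 230. ]
spacerNL [0.4314 0.0882 0.058 ] [-149.6   36.2   58. ]
spacerNR [ 0.4334 -0.0073  0.058 ] [-150.6  -59.3   58. ]
spFL [0.456 0.087 0.058] [-125.1   34.2   58. ]
spFR [ 0.4578 -0.0072  0.058 ] [-126.2  -60.    58. ]
batNL [0.5344 0.0894 0.058 ] [-46.7  34.3  58. ]
batNR [ 0.5356 -0.0053  0.058 ] [-48.4 -60.4  58. ]
boardR@mid [ 0.4963 -0.0078  0.04  ] [-87.7 -61.8  40. ]
boardL@mid [0.4934 0.0899 0.04  ] [-87.6  36.   40. ]
boardFR [ 0.5806 -0.0047  0.04  ] [ -3.4 -61.2  40. ]
```

```bash
python3 -m inch '0 0 0 0 0 0.124 0;0 0 0 0 0 0.124 0;0 0 0 0 0 0.124 0;0 0 0 0 0 0.124 0;0 0 0 0 0 0.124 0;0 0 0 0 0 0.124 0;0 0 0 0 0 0.124 0;0 0 0 0 0 0.124 0;0 0 0 0 0 0.124 0;0 0 0 0 0 0.022 0'
cat >> h.py <<'E'
def heading():
    s=state(); M=q2R(s['tool_rot']); return M
def d2t(w):  # world target delta -> tool axes
    return q2R(state()['tool_rot']).T@(np.array(w)-state()['tool_pos'])
PX=np.array([0.58208,0.05662]); PY=0.03089
def p2w(P): return R.from_euler('z',PY).as_matrix()@np.array(P)+[PX[0],PX[1],0]
def w2p(P): return R.from_euler('z',-PY).as_matrix()@(np.array(P)-[PX[0],PX[1],0])
E
python3 - <<'E'
from h import *
s=state(); M=heading(); print(s['time'],s['tool_pos'],M.round(3),np.arctan2(M[1,0],M[0,0]))
print(d2t(p2w([-.138,-.013,.2])))
E
```

```text
time: 0.93
tool_pos: [0.2448, 0.5746, 0.2081]
tool_rot: [0.001, 1.0, 0.014, -0.0]
contact_force: [0.0, -0.0, -0.2]
gripper_width: 1.003
0.9333 [0.244792   0.57463757 0.20809967] [[ 1.     0.027 -0.001]
 [ 0.027 -1.    -0.001]
 [-0.001  0.001 -1.   ]] 0.0271053571854027
[0.18518006 0.54048241 0.00852265]
```

```bash
python3 -m inch '0.0132 0.0386 0 0 0 0 0;0.0132 0.0386 0 0 0 0 0;0.0132 0.0386 0 0 0 0 0;0.0132 0.0386 0 0 0 0 0;0.0132 0.0386 0 0 0 0 0;0.0132 0.0386 0 0 0 0 0;0.0132 0.0386 0 0 0 0 0' >/dev/null;python3 -m inch '0.0132 0.0386 0 0 0 0 0;0.0132 0.0386 0 0 0 0 0;0.0132 0.0386 0 0 0 0 0;0.0132 0.0386 0 0 0 0 0;0.0132 0.0386 0 0 0 0 0;0.0132 0.0386 0 0 0 0 0;0.0132 0.0386 0 0 0 0 0;0 0 0 0 0 0.004 0;0 0 0 0 0 0 0'
python3 - <<'E'
from h import *
s=state(); c=cam('wrist'); np.save('w1.npy',np.r_[c['cx'],c['cy'],c['f'],c['origin'],c['rotation']])
im=grab_frame('wrist'); cv2.imwrite('pics/w1.png',im)
print(s['tool_pos'],w2p(s['tool_pos']),heading().round(3),camera_info('wrist'))
E
```

```text
time: 2.27
tool_pos: [0.446, 0.0386, 0.2085]
tool_rot: [-0.0, 1.0, 0.012, -0.0]
contact_force: [0.0, 1.4, -0.3]
gripper_width: 1.002
[0.44604511 0.03856821 0.20848422] [-0.13652753 -0.01384173  0.20848422] [[ 1.     0.026 -0.001]
 [ 0.026 -1.     0.001]
 [-0.001 -0.001 -1.   ]] {'vertical_fov': 65.70646984690485, 'cx': 275.3255663281397, 'cy': 210.6593966454839, 'origin': array([0.44308952, 0.11191871, 0.37402422]), 'rotation': array([0.14377898, 0.98952339, 0.01300067, 0.00143393])}
```

View pics/w1.png

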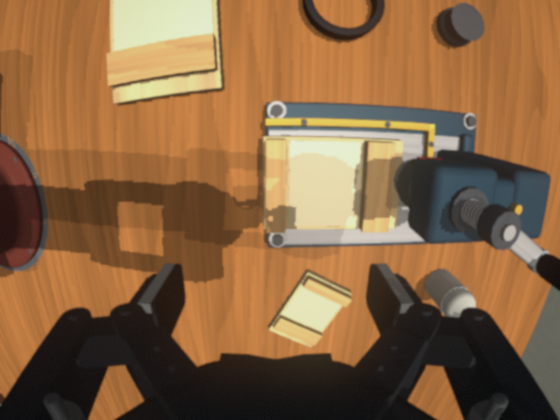

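```bash
python3 - <<'E'
from h import *
im=cv2.imread('pics/w1.png'); crop(im,255,90,160,165,4,'pics/w1c.png')
E
```

```text
(no output)
```

View pics/w1c.png

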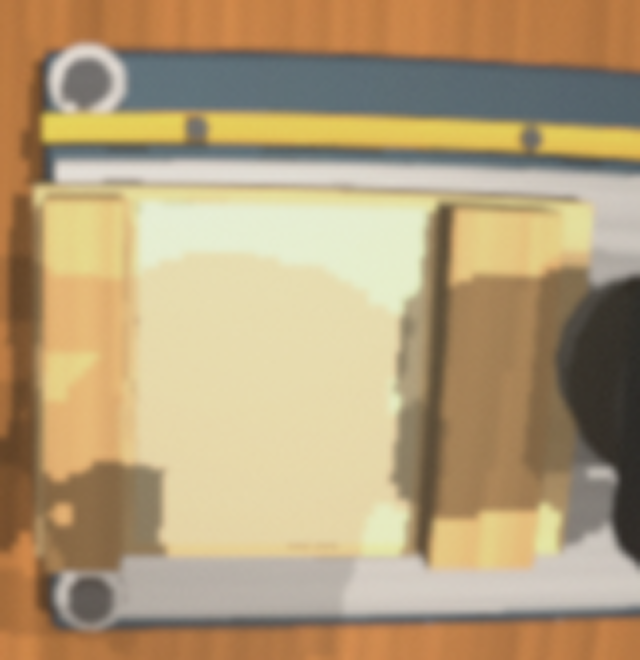

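```bash
cat > m1.py <<'E'
from h import *
from scipy.optimize import least_squares
a=np.load('w1.npy'); c=dict(cx=a[0],cy=a[1],f=a[2],origin=a[3:6],R=q2R(a[6:]))
def un(x,y): return (255+(x+.5)/4-.5, 90+(y+.5)/4-.5)
for n,xy,z in [('fence -150,58',(41,114),.037),('-150,50',(41,142),.037),('bed -150,-90',(52,628),.025),('boardNL',(36,188),.04),('boardFL',(592,202),.04),('boardNR',(38,555),.04),
 ('spNL',(44,196),.058),('spFL',(123,198),.058),('spFR',(122,568),.058),('spNR',(46,568),.058),('batNL',(452,205),.058),('batNR',(430,566),.058),('batFR',(533,568),.058),('batFL',(562,212),.058)]:
    print(n,(w2p(onz(c,*un(*xy),z,True))*1000).round(1))
E
python3 m1.py
```

```text
fence -150,58 [-147.8   56.9   37. ]
-150,50 [-147.8   49.7   37. ]
bed -150,-90 [-147.1  -89.    25. ]
boardNL [-149.2   37.9   40. ]
boardFL [-0.4 37.2 40. ]
boardNR [-150.1  -61.    40. ]
spNL [-146.6   37.1   58. ]
spFL [-127.5   36.4   58. ]
spFR [-127.7  -58.3   58. ]
spNR [-147.4  -58.2   58. ]
batNL [-45.6  36.   58. ]
batNR [-45.9 -58.9  58. ]
batFR [-16.4 -60.1  58. ]
batFL [-16.   35.4  58. ]
```

```bash
python3 - <<'E'
from h import *
print(d2t(p2w([-.1385,-.011,.043])))
E
```

```text
[-0.00155302 -0.00138289  0.16545167]
```

```bash
python3 -m inch '-0.0008 -0.0015 0.036 0 0 -0.005 0;-0.0008 0 0.036 0 0 0 0;0 0 0.036 0 0 0 0;0 0 0.03 0 0 0 0;0 0 0.016 0 0 0 0;0 0 0.008 0 0 0 0;0 0 0.0035 0 0 0 0;0 0 0 0 0 0 0.5' ; python3 -m inch '0 0 0 0 0 0 0.65;0 0 0 0 0 0 0.7;0 0 0 0 0 0 0.75;0 0 0 0 0 0 0.8;0 0 0 0 0 0 0.9;0 0 0 0 0 0 1;0 0 0 0 0 0 1;0 0 0 0 0 0 1'
python3 - <<'E'
from h import *
s=state(); print(w2p(s['tool_pos']),heading().round(3))
c=cam('wrist'); np.save('w2.npy',np.r_[c['cx'],c['cy'],c['f'],c['origin'],c['rotation']])
im=grab_frame('wrist'); cv2.imwrite('pics/w2.png',im)
E
```

```text
time: 2.98
tool_pos: [0.4442, 0.0428, 0.0433]
tool_rot: [-0.0, 1.0, 0.017, -0.0]
contact_force: [-1.0, -0.6, -0.1]
gripper_width: 0.885
time: 3.65
tool_pos: [0.4443, 0.0417, 0.0433]
tool_rot: [-0.0, 1.0, 0.015, 0.0]
contact_force: [-0.1, 0.7, 0.5]
gripper_width: 0.004
[-0.13821043 -0.01061261  0.04332533] [[ 1.     0.031  0.   ]
 [ 0.031 -1.     0.   ]
 [ 0.    -0.    -1.   ]]
```

View pics/w2.png

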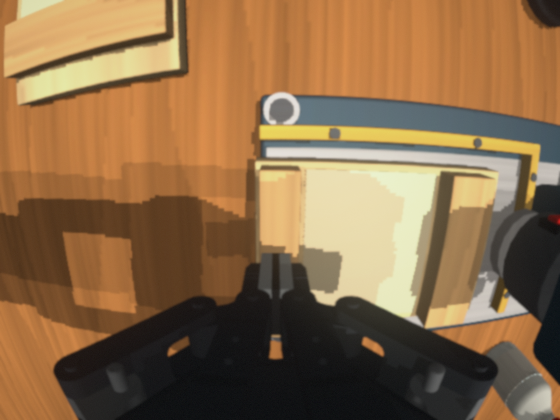

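```bash
python3 - <<'E'
from h import *
c=cam('wrist');s=state();t=s['tool_pos']
print(t, proj(c,[t,t+[0,0,.015],t+[0,0,.019],t+[0,.011,0]],True))
im=grab_frame('scene'); cv2.imwrite('pics/s2.png',im); crop(im,195,165,160,160,3.75,'pics/s2c.png')
print(proj(cam('scene'),[t]))
crop(cv2.imread('pics/w2.png'),200,150,160,150,4,'pics/w2c.png')
E
```

```text
[0.44425971 0.04175752 0.04330381] [[276.98579095 250.31574246]
 [277.12261798 261.99686961]
 [277.16275217 265.43998565]
 [277.66135115 231.7311927 ]]
[[302.79090943 226.75374105]]
```

View pics/s2c.png

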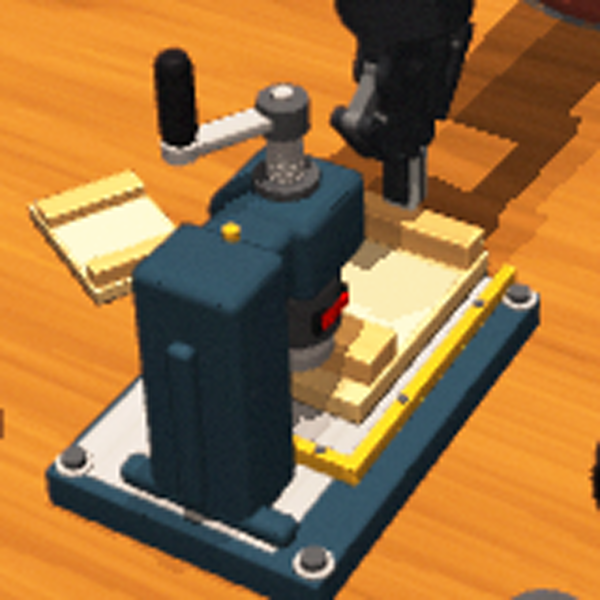

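View pics/w2c.png

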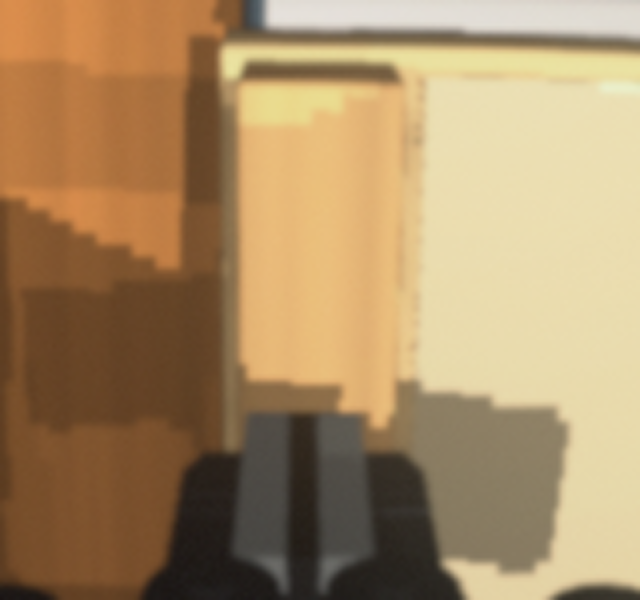

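```bash
for i in 1 ; do python3 -m inch '0 0 0.0007 0 0 0 1;0 0 0.0007 0 0 0 1;0 0 0.0006 0 0 0 1'; done
```

```text
time: 4.0
tool_pos: [0.4442, 0.0418, 0.0412]
tool_rot: [0.0, 1.0, 0.015, -0.0]
contact_force: [-0.5, 0.6, 0.1]
gripper_width: 0.001
```

```bash
python3 -m inch '0 0 0.001 0 0 0 1;0 0 0.001 0 0 0 1;0 0 0.001 0 0 0 1'; python3 -m inch '0 0 0.001 0 0 0 1;0 0 0.001 0 0 0 1;0 0 0.001 0 0 0 1'
python3 - <<'E'
from h import *
im=grab_frame('wrist'); crop(im,200,150,160,150,4,'pics/w3c.png')
im=grab_frame('scene'); crop(im,255,165,100,100,6,'pics/s3c.png')
im=grab_frame('top'); crop(im,240,125,100,135,4.44,'pics/t3c.png')
print(camera_info('top')['origin'],proj(cam('top'),[state()['tool_pos']]))
E
```

```text
time: 4.25
tool_pos: [0.4442, 0.0418, 0.0381]
tool_rot: [-0.0, 1.0, 0.016, -0.0]
contact_force: [0.7, -0.2, 0.5]
gripper_width: -0.002
time: 4.5
tool_pos: [0.4444, 0.0418, 0.0355]
tool_rot: [0.0, 1.0, 0.016, 0.0]
contact_force: [-1.2, 0.3, 5.2]
gripper_width: 0.001
[0.47197138 0.04862478 1.0179473 ] [[289.64014249 245.85595896]]
```

View pics/w3c.png

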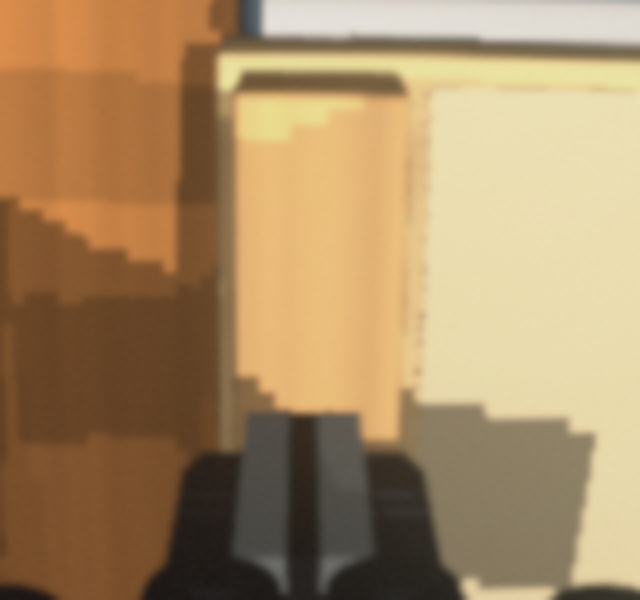

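View pics/s3c.png

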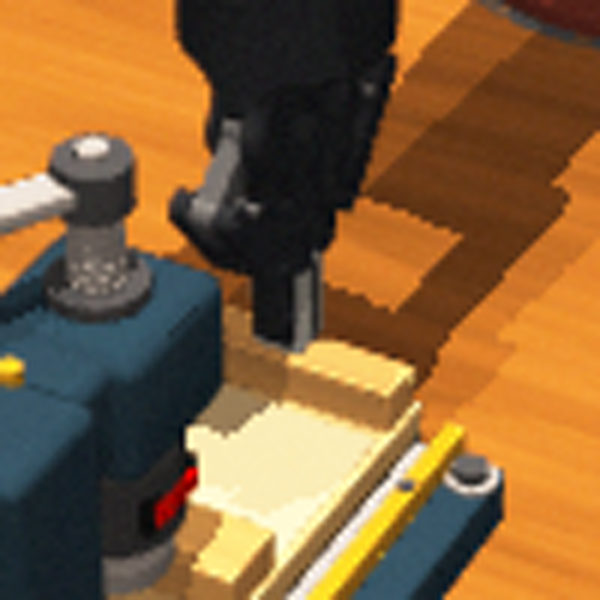

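View pics/t3c.png

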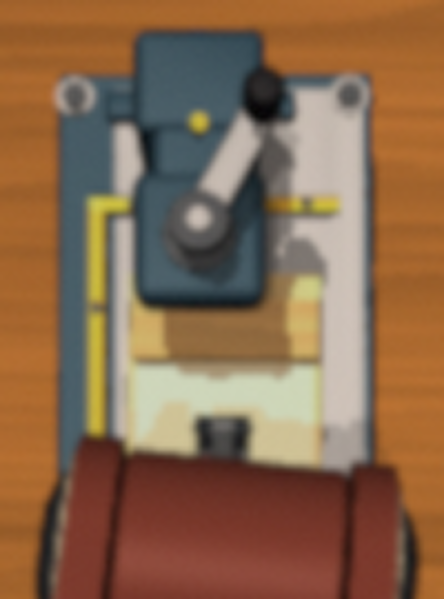

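```bash
python3 -m inch '0 0 -0.005 0 0 0 0;0 0 0 0 0 0 0;0 0 0 0 0 0 0;0 0 0 0 0 0 0;0 0 0 0 0 0 0'; python3 -m inch '0 0 0.006 0 0 0 0;0 0 0.006 0 0 0 0;0 0 0.005 0 0 0 0;0 0 0 0 0 0 0'
```

```text
time: 5.07
tool_pos: [0.4441, 0.0418, 0.0402]
tool_rot: [-0.0, 1.0, 0.015, -0.0]
contact_force: [-0.3, 0.6, 0.2]
gripper_width: 0.704
time: 5.4
tool_pos: [0.4428, 0.0419, 0.0214]
tool_rot: [-0.0, 1.0, 0.015, -0.002]
contact_force: [0.7, 0.3, -0.0]
gripper_width: 1.0
```

```bash
python3 -m inch '0 0 0 0 0 0 0.4;0 0 0 0 0 0 0.6;0 0 0 0 0 0 0.7;0 0 0 0 0 0 0.75;0 0 0 0 0 0 0.8;0 0 0 0 0 0 0.85;0 0 0 0 0 0 0.9'; python3 -m inch '0 0 0 0 0 0 1;0 0 0 0 0 0 1;0 0 0 0 0 0 1'
python3 - <<'E'
from h import *
s=state(); print(w2p(s['tool_pos']))
im=grab_frame('wrist'); cv2.imwrite('pics/w4.png',im)
E
```

```text
time: 5.98
tool_pos: [0.4449, 0.0417, 0.0239]
tool_rot: [0.0, 1.0, 0.016, 0.001]
contact_force: [0.0, -0.1, 2.3]
gripper_width: 0.209
time: 6.23
tool_pos: [0.4449, 0.0418, 0.0239]
tool_rot: [0.0, 1.0, 0.016, 0.001]
contact_force: [-0.4, -1.1, 4.3]
gripper_width: 0.214
[-0.13760299 -0.01061927  0.02393051]
```

View pics/w4.png

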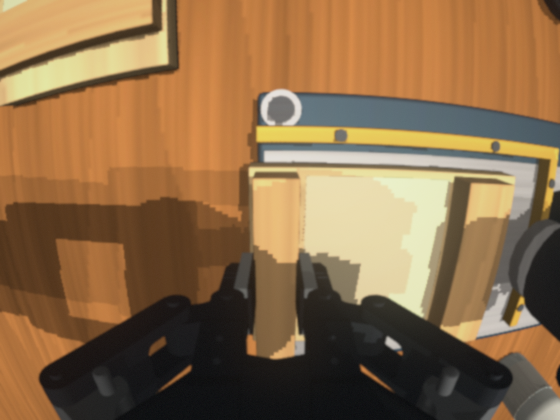

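```bash
python3 -m inch '0.002 -0.001 -0.0005 0 0 0 1;0.003 -0.001 0 0 0 0 1;0.003 -0.001 0 0 0 0 1;0.003 -0.001 0 0 0 0 1;0.003 -0.001 0 0 0 0 1;0.003 -0.001 0 0 0 0 1;0.003 -0.001 0 0 0 0 1;0.003 0 0 0 0 0 1;0.002 0 0 0 0 0 1;0 0 0 0 0 0 1'
python3 - <<'E'
from h import *
s=state(); print(w2p(s['tool_pos']),s['contact_force'])
im=grab_frame('wrist'); cv2.imwrite('pics/w5.png',im)
E
```

```text
time: 7.12
tool_pos: [0.4699, 0.0498, 0.0239]
tool_rot: [-0.0, 1.0, 0.016, 0.0]
contact_force: [0.6, 1.1, 4.1]
gripper_width: 0.208
[-0.1123726  -0.00337775  0.02392517] [0.57358056 1.07393313 4.08410193]
```

View pics/w5.png

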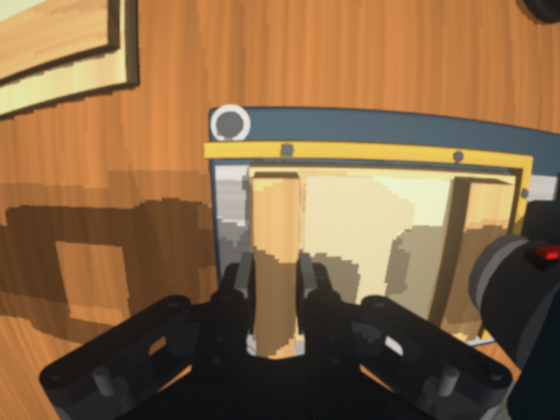

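```bash
python3 -m inch '0.001 -0.001 0 0 0 0 1;0.001 -0.001 0 0 0 0 1;0 0 0 0 0 0 1';python3 -m inch '0.001 -0.0005 0 0 0 0 1;0 0 0 0 0 0 1';python3 -m inch '0.0005 -0.0005 0 0 0 0 1;0 0 0 0 0 0 1'
```

```text
time: 7.42
tool_pos: [0.4712, 0.0517, 0.0239]
tool_rot: [0.0, 1.0, 0.015, 0.0]
contact_force: [1.0, -0.1, 4.7]
gripper_width: 0.215
time: 7.58
tool_pos: [0.472, 0.0522, 0.0239]
tool_rot: [0.0, 1.0, 0.016, 0.0]
contact_force: [-0.5, -0.8, 4.7]
gripper_width: 0.212
time: 7.75
tool_pos: [0.4725, 0.0526, 0.0239]
tool_rot: [0.0, 1.0, 0.015, 0.0]
contact_force: [0.4, -1.2, 5.0]
gripper_width: 0.215
```

```bash
python3 -m inch '0 -0.0005 0 0 0 0 1;0 0 0 0 0 0 1';python3 -m inch '0 -0.0005 0 0 0 0 1;0 0 0 0 0 0 1';python3 - <<'E'
from h import *
im=grab_frame('wrist'); crop(im,190,130,190,150,4,'pics/w6.png');crop(im,380,130,180,150,4,'pics/w6b.png');
E
```

```text
time: 7.92
tool_pos: [0.4725, 0.0531, 0.0239]
tool_rot: [0.0, 1.0, 0.015, 0.0]
contact_force: [-0.1, -0.7, 4.4]
gripper_width: 0.212
time: 8.08
tool_pos: [0.4726, 0.0535, 0.0239]
tool_rot: [0.0, 1.0, 0.016, 0.0]
contact_force: [-0.7, -1.1, 5.6]
gripper_width: 0.215
```

View pics/w6.png

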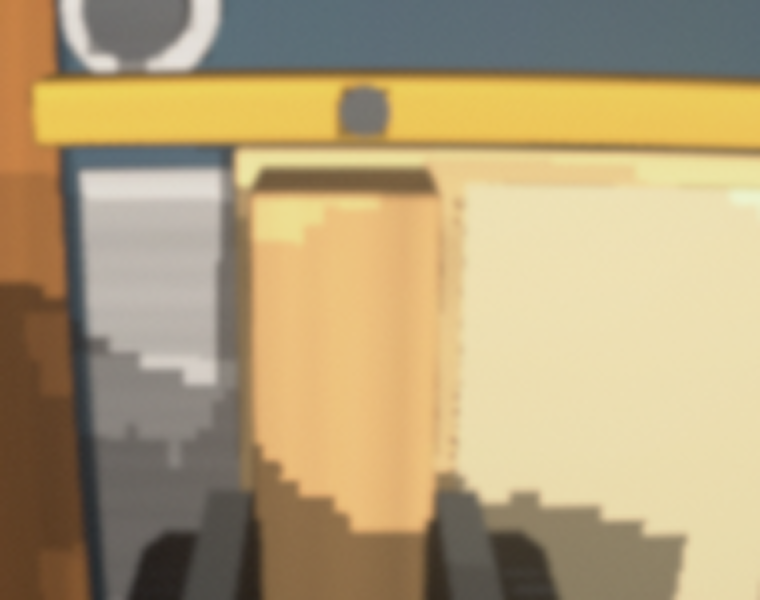

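View pics/w6b.png

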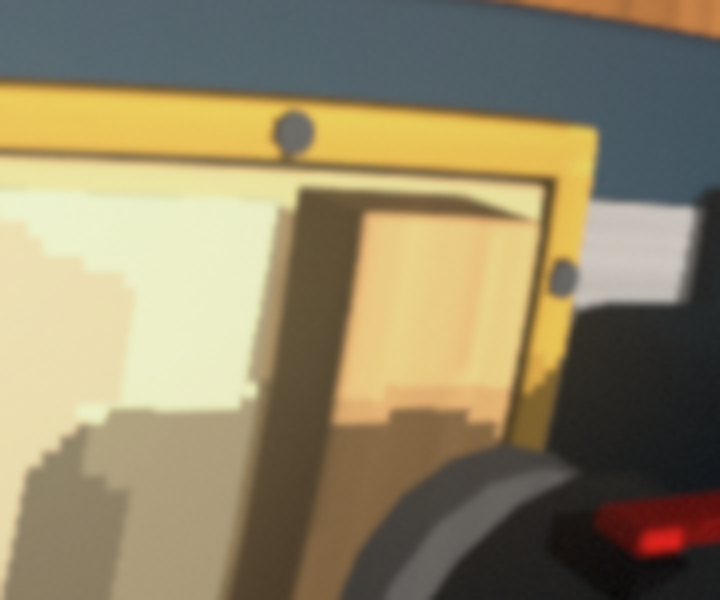

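```bash
python3 -m inch '0.0005 -0.0003 0 0 0 0 1;0 0 0 0 0 0 1';python3 -m inch '0.0005 -0.0003 0 0 0 0 1;0 0 0 0 0 0 1';python3 -m inch '0.0005 -0.0003 0 0 0 0 1;0 0 0 0 0 0 1'
```

```text
time: 8.3
tool_pos: [0.4728, 0.0536, 0.0239]
tool_rot: [0.001, 1.0, 0.016, -0.0]
contact_force: [-1.1, -3.2, 7.0]
gripper_width: 0.216
time: 8.47
tool_pos: [0.4732, 0.0536, 0.0239]
tool_rot: [0.001, 1.0, 0.016, -0.0]
contact_force: [-1.5, -4.1, 6.8]
gripper_width: 0.21
time: 8.63
tool_pos: [0.4736, 0.0536, 0.0239]
tool_rot: [0.001, 1.0, 0.016, -0.001]
contact_force: [-0.9, -4.7, 7.6]
gripper_width: 0.212
```

```bash
python3 -m inch '0.0005 0 0 0 0 0 1;0 0 0 0 0 0 1'
```

```text
time: 8.8
tool_pos: [0.4741, 0.0536, 0.0239]
tool_rot: [0.001, 1.0, 0.016, -0.001]
contact_force: [-2.2, -5.0, 5.6]
gripper_width: 0.209
```

```bash
python3 -m inch '0.0005 0 0 0 0 0 1;0 0 0 0 0 0 1';python3 -m inch '0.0004 0 0 0 0 0 1;0 0 0 0 0 0 1';python3 - <<'E'
from h import *
s=state(); print(w2p(s['tool_pos']),s['contact_force'])
im=grab_frame('wrist'); cv2.imwrite('pics/w7f.png',im);crop(im,380,130,180,150,4,'pics/w7b.png');
E
```

```text
time: 8.97
tool_pos: [0.4746, 0.0536, 0.0239]
tool_rot: [0.001, 1.0, 0.016, -0.001]
contact_force: [-2.4, -4.6, 6.9]
gripper_width: 0.209
time: 9.13
tool_pos: [0.475, 0.0536, 0.0239]
tool_rot: [0.001, 1.0, 0.016, -0.001]
contact_force: [-1.8, -5.2, 6.1]
gripper_width: 0.214
[-0.10712186  0.00032828  0.02392903] [-1.78418393 -5.15223579  6.10202145]
```

View pics/w7b.png

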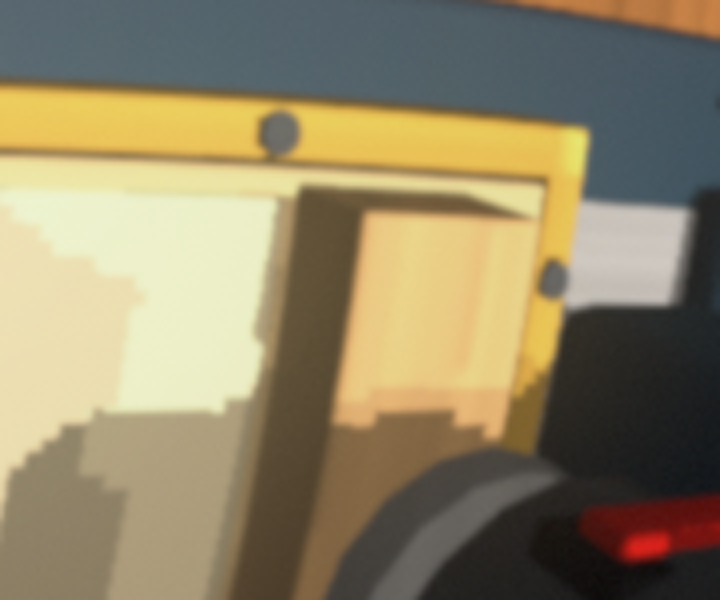

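```bash
python3 -m inch '0.0004 0 0 0 0 0 1;0 0 0 0 0 0 1';python3 -m inch '0.0004 0 0 0 0 0 1;0 0 0 0 0 0 1'
```

```text
time: 9.35
tool_pos: [0.4754, 0.0536, 0.0239]
tool_rot: [0.001, 1.0, 0.016, -0.001]
contact_force: [-1.3, -6.3, 6.6]
gripper_width: 0.211
time: 9.52
tool_pos: [0.4758, 0.0537, 0.0239]
tool_rot: [0.001, 1.0, 0.016, -0.001]
contact_force: [-1.7, -5.4, 6.0]
gripper_width: 0.208
```

```bash
python3 -m inch '0.0004 0 0 0 0 0 1;0 0 0 0 0 0 1';python3 -m inch '0.0004 0 0 0 0 0 1;0 0 0 0 0 0 1'
```

```text
time: 9.68
tool_pos: [0.4762, 0.0537, 0.0239]
tool_rot: [0.001, 1.0, 0.016, -0.001]
contact_force: [-2.0, -5.3, 7.1]
gripper_width: 0.212
time: 9.85
tool_pos: [0.4766, 0.0537, 0.0239]
tool_rot: [0.001, 1.0, 0.016, -0.001]
contact_force: [-2.4, -4.7, 6.0]
gripper_width: 0.216
```

```bash
python3 -m inch '0.0004 0 0 0 0 0 1;0 0 0 0 0 0 1';python3 -m inch '0.0004 0 0 0 0 0 1;0 0 0 0 0 0 1'
```

```text
time: 10.02
tool_pos: [0.4769, 0.0537, 0.0239]
tool_rot: [0.001, 1.0, 0.016, -0.001]
contact_force: [-1.0, -5.4, 6.4]
gripper_width: 0.209
time: 10.18
tool_pos: [0.4774, 0.0537, 0.0239]
tool_rot: [0.001, 1.0, 0.016, -0.001]
contact_force: [-1.6, -5.1, 7.0]
gripper_width: 0.213
```

```bash
python3 -m inch '0.0005 0 0 0 0 0 1;0 0 0 0 0 0 1';python3 - <<'E'
from h import *
im=grab_frame('wrist'); cv2.imwrite('pics/w8f.png',im);crop(im,380,130,180,150,4,'pics/w8b.png');
E
```

```text
time: 10.35
tool_pos: [0.4779, 0.0537, 0.0239]
tool_rot: [0.001, 1.0, 0.016, -0.001]
contact_force: [-2.1, -5.2, 6.3]
gripper_width: 0.216
```

View pics/w8b.png

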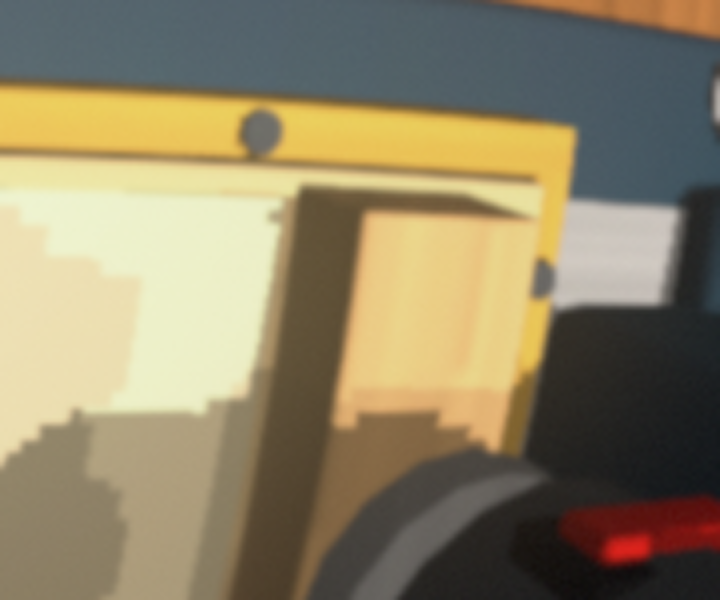

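```bash
cat > m2.py <<'E'
from h import *
c=cam('wrist')
def un(x,y): return (380+(x+.5)/4-.5, 130+(y+.5)/4-.5)
o=w2p(onz(c,*un(577,127),.037,True))*1000-[38,58,37]
print('off',o.round(1))
for n,xy,z in [('boardFL (30,50)',(543,179),.04),('batNL (0,48)',(365,209),.055),('batFL (30,48)',(533,217),.055),('stop 38,y',(556,200),.037),('stop 38,y2',(535,370),.037),('board far edge',(518,370),.04)]:
    print(n,(w2p(onz(c,*un(*xy),z,True))*1000-o*[1,1,0]).round(1))
E
python3 m2.py
```

```text
off [ 2.3 -0.4  0. ]
boardFL (30,50) [29.3 50.3 40. ]
batNL (0,48) [-13.9  47.6  55. ]
batFL (30,48) [14.7 47.6 55. ]
stop 38,y [35.5 46.9 37. ]
stop 38,y2 [37.2 20.6 37. ]
board far edge [30.7 21.7 40. ]
```

```bash
python3 -m inch '0.0004 0 0 0 0 0 1;0 0 0 0 0 0 1';python3 -m inch '0.0004 0 0 0 0 0 1;0 0 0 0 0 0 1'
```

```text
time: 10.57
tool_pos: [0.4781, 0.0537, 0.0239]
tool_rot: [0.001, 1.0, 0.016, -0.001]
contact_force: [-2.6, -5.8, 7.9]
gripper_width: 0.214
time: 10.73
tool_pos: [0.4781, 0.0537, 0.0239]
tool_rot: [0.001, 1.0, 0.016, -0.001]
contact_force: [-5.0, -5.9, 9.1]
gripper_width: 0.212
```

```bash
python3 -m inch '0 0 0 0 0 0 0.5;0 0 0 0 0 0 0;0 0 0 0 0 0 0;0 0 0 0 0 0 0;0 0 -0.03 0 0 0 0;0 0 -0.04 0 0 0 0;0 0 -0.04 0 0 0 0;0 0 -0.04 0 0 0 0;0 0 -0.04 0 0 0 0;0 0 -0.04 0 0 0 0'
python3 - <<'E'
from h import *
c=cam('wrist'); s=state(); np.save('w3.npy',np.r_[c['cx'],c['cy'],c['f'],c['origin'],c['rotation']])
im=grab_frame('wrist'); cv2.imwrite('pics/w9.png',im); print(s['tool_pos'],w2p(s['tool_pos']))
im=grab_frame('scene'); crop(im,195,155,160,160,3.75,'pics/s9c.png')
E
```

```text
time: 11.57
tool_pos: [0.4784, 0.0551, 0.2554]
tool_rot: [-0.0, 1.0, 0.016, -0.0]
contact_force: [1.8, -0.2, -1.2]
gripper_width: 1.0
[0.47843338 0.05506438 0.25540058] [-0.10364522  0.00164626  0.25540058]
```

View pics/w9.png

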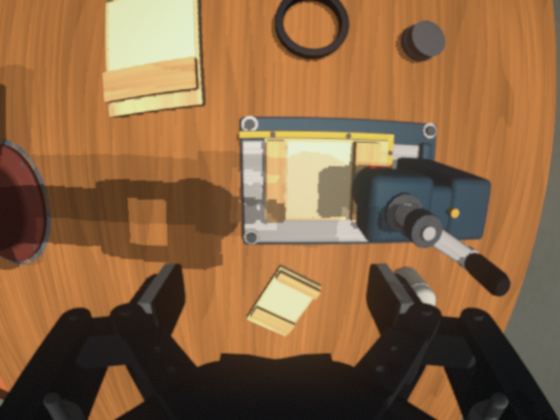

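View pics/s9c.png

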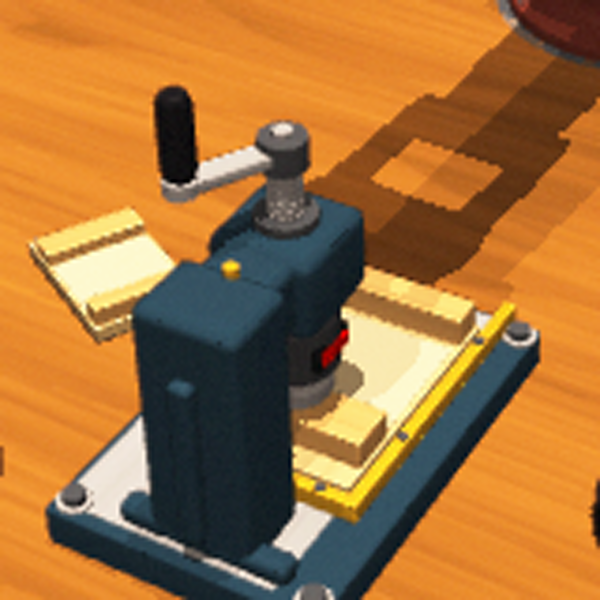

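```bash
python3 - <<'E'
from h import *
im=cv2.imread('pics/w9.png'); crop(im,380,180,150,130,5,'pics/w9c.png')
im=cv2.imread('pics/top0.png'); crop(im,270,130,50,55,10,'pics/top0d.png')
E
```

```text
(no output)
```

View pics/w9c.png

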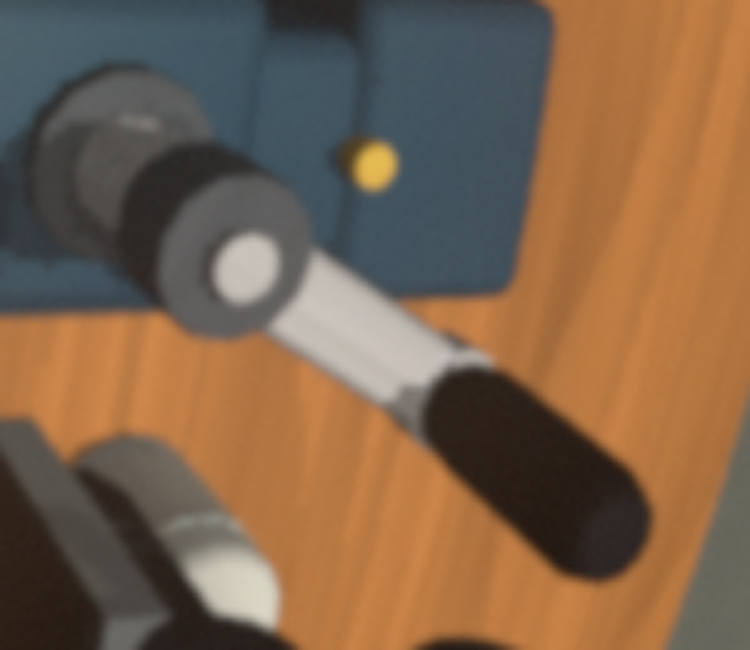

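View pics/top0d.png

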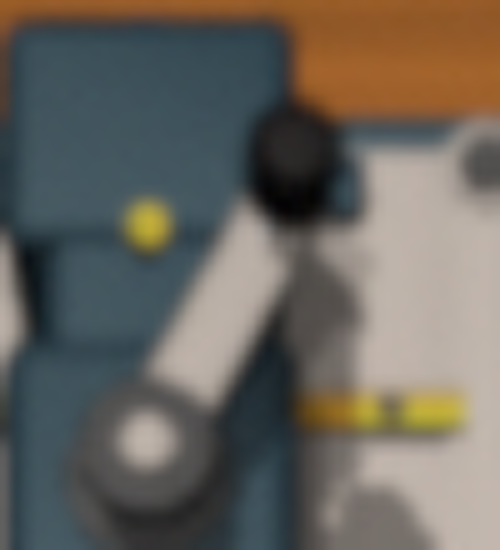

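```bash
cat > m3.py <<'E'
from h import *
from scipy.optimize import least_squares
a=np.load('w3.npy'); cw=dict(cx=a[0],cy=a[1],f=a[2],origin=a[3:6],R=q2R(a[6:])); ct=cam('top'); cs=cam('scene')
def U(x,y,x0,y0,k): return [x0+(x+.5)/k-.5,y0+(y+.5)/k-.5]
uw=np.array([U(236,255,380,180,5),U(612,525,380,180,5),U(455,400,380,180,5)])
ut=np.array([U(146,445,270,130,10),U(292,150,270,130,10)])
us=np.array([U(283,135,195,155,3.75),U(174,95,195,155,3.75),U(180,188,195,155,3.75)])
def pts(ax,phi,za):
    d=np.array([np.cos(PY-phi),np.sin(PY-phi)])*.055; k=ax+d
    return np.array([[*ax,za+.007],[*k,za+.047],[*k,za+.001]])
for n,c,u,idx,ax,f in (('w',cw,uw,[0,1,2],[.5847,.0559],True),('t',ct,ut,[0,1],PX,False),('s',cs,us,[0,1,2],[.583,.0566],False)):
    for free in (0,1):
        def r(p): return (proj(c,pts(np.array(ax)+(p[2:] if free else 0),p[0],p[1])[idx],f)-u).ravel()
        s=least_squares(r,[.5,.225]+([0,0] if free else [])); print(n,free,s.x.round(4),s.fun.round(1))
E
python3 m3.py
```

```text
w 0 [0.4955 0.2143] [ 0.2  0.9 -0.1  0.7 -0.4 -1.2]
w 1 [ 5.037e-01  2.151e-01 -3.000e-04  7.000e-04] [ 0.4  0.2  0.   0.8 -0.4 -1.2]
t 0 [0.4938 0.2144] [ 0.3  0.4  0.1 -0.2]
t 1 [0.5076 0.2022 0.0025 0.0006] [ 0. -0.  0.  0.]
s 0 [0.5332 0.2128] [ 0.8  0.7  0.3  0.8  0.6 -1.6]
s 1 [0.4243 0.2432 0.0361 0.0239] [ 0.3 -0.4 -0.4  0.6  0.1 -0.2]
```

```bash
python3 - <<'E'
from h import *
print(d2t([.6338,.0310,.255]),d2t([.6338,.0310,.203]))
E
```

```text
[0.15011486 0.02864144 0.00987721] [0.14935239 0.02860258 0.06187161]
```

```bash
python3 -m inch '0.03 0.0057 0 0 0 0 0;0.03 0.0057 0 0 0 0 0;0.03 0.0057 0 0 0 0 0;0.03 0.0057 0 0 0 0 0;0.0297 0.0058 0 0 0 0 0;0 0 0 0 0 0 0'
python3 - <<'E'
from h import *
im=grab_frame('wrist'); cv2.imwrite('pics/w10.png',im)
print(d2t([.6338,.0310,.203]),state()['tool_pos'])
E
```

```text
time: 12.17
tool_pos: [0.6323, 0.03, 0.2504]
tool_rot: [-0.0, 1.0, 0.015, -0.001]
contact_force: [-1.4, -0.1, 0.2]
gripper_width: 0.998
[ 0.0036245  -0.00033643  0.04793233] [0.63037948 0.03052802 0.25094618]
```

View pics/w10.png

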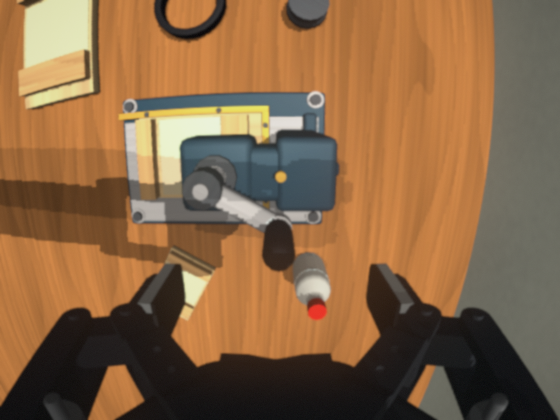

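```bash
python3 -m inch '0.002 0 0.02 0 0 0 0;0 0 0.02 0 0 0 0;0 0 0.008 0 0 0 0;0 0 0 0 0 0 0.4;0 0 0 0 0 0 0.6;0 0 0 0 0 0 0.65;0 0 0 0 0 0 0.7;0 0 0 0 0 0 0.75;0 0 0 0 0 0 0.8'
python3 - <<'E'
from h import *
im=grab_frame('wrist'); cv2.imwrite('pics/w11.png',im)
print(d2t([.6338,.0310,.203]),state()['tool_pos'])
E
```

```text
time: 12.97
tool_pos: [0.6331, 0.0308, 0.2076]
tool_rot: [0.0, 1.0, 0.015, 0.003]
contact_force: [2.3, 0.1, 1.3]
gripper_width: 0.206
[ 0.000751   -0.00015014  0.00451555] [0.63303254 0.03082744 0.20751198]
```

View pics/w11.png

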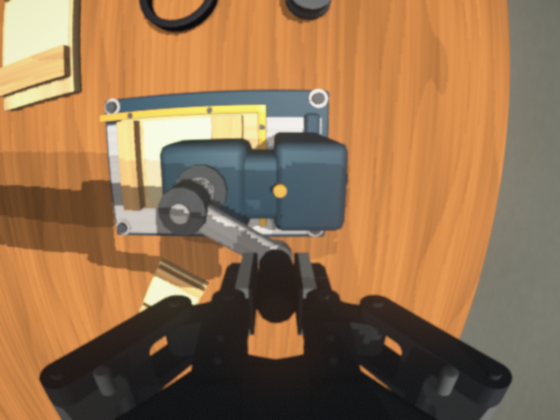

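```bash
python3 -m inch '0 0 0 0 0 0 1;0 0 0 0 0 0 1;-0.0087 0.0114 0.0004 0 0 0 1;-0.0114 0.0087 0.0004 0 0 0 1;-0.0133 0.0055 0.0004 0 0 0 1;-0.0142 0.0019 0.0004 0 0 0 1;-0.0142 -0.0019 0.0004 0 0 0 1;0 0 0 0 0 0 1'
python3 - <<'E'
from h import *
s=state(); ax=np.array([.5847,.0559]); d=s['tool_pos'][:2]-ax; print(np.hypot(*d), np.degrees(PY-np.arctan2(d[1],d[0])),s['contact_force'],s['ft_torque'])
E
```

```text
time: 13.68
tool_pos: [0.5693, 0.0049, 0.2054]
tool_rot: [-0.002, 1.0, 0.016, 0.0]
contact_force: [-2.5, 4.6, 8.3]
gripper_width: 0.197
0.053276663730736355 108.58891823835924 [-2.54041203  4.61981068  8.25737473] [ 0.74553289  0.44718973 -0.02026374]
```

```bash
python3 -m inch '-0.0133 -0.0065 0.0004 0 0 0 1;-0.0114 -0.0087 0.0004 0 0 0 1;-0.0087 -0.0114 0.0004 0 0 0 1;-0.0055 -0.0133 0.0004 0 0 0 1;-0.0019 -0.0142 0.0004 0 0 0 1;0.0019 -0.0142 0.0004 0 0 0 1;0 0 0 0 0 0 1'
cat > st.py <<'E'
from h import *
s=state(); ax=np.array([.5847,.0568]); d=s['tool_pos'][:2]-ax; print(s['time'],'r',np.hypot(*d).round(4), 'deg',np.degrees(PY-np.arctan2(d[1],d[0])).round(1)%360,'F',s['contact_force'].round(1),'pos',s['tool_pos'].round(4))
u=d/np.hypot(*d); t=np.array([u[1],-u[0]]); print('F rad,tang(cw)',s['contact_force'][:2]@u,s['contact_force'][:2]@t)
E
python3 st.py
```

```text
time: 14.27
tool_pos: [0.5317, 0.0715, 0.203]
tool_rot: [0.0, 1.0, 0.016, 0.003]
contact_force: [8.0, 2.0, 2.0]
gripper_width: 0.194
14.2667 r 0.055 deg 197.2 F [8. 2. 2.] pos [0.5317 0.0715 0.203 ]
F rad,tang(cw) -7.147797458077142 4.0484184900717946
```

```bash
python3 -m inch '0.0065 -0.0133 0.0004 0 0 0 1;0.0087 -0.0114 0.0004 0 0 0 1;0.0114 -0.0087 0.0004 0 0 0 1;0.0133 -0.0055 0.0004 0 0 0 1;0.0142 -0.0019 0.0004 0 0 0 1;0 0 0 0 0 0 1'; python3 st.py
```

```text
time: 14.77
tool_pos: [0.5842, 0.1127, 0.2009]
tool_rot: [0.001, 1.0, 0.016, 0.001]
contact_force: [3.8, -0.4, 5.2]
gripper_width: 0.189
14.7667 r 0.0559 deg 271.2 F [ 3.8 -0.4  5.2] pos [0.5842 0.1127 0.2009]
F rad,tang(cw) -0.4491481265114799 3.8088281528626995
```

```bash
python3 -m inch '0.0142 0.0019 0.0004 0 0 0 1;0.0133 0.0055 0.0004 0 0 0 1;0.0114 0.0087 0.0004 0 0 0 1;0.0087 0.0114 0.0004 0 0 0 1;0.0055 0.0133 0.0004 0 0 0 1;0.0019 0.0142 0.0004 0 0 0 1;0 0 0 0 0 0 1'; python3 st.py; python3 - <<'E'
from h import *
im=grab_frame('scene'); crop(im,195,155,160,160,3.75,'pics/s12c.png')
E
```

```text
time: 15.35
tool_pos: [0.64, 0.058, 0.1984]
tool_rot: [0.0, 1.0, 0.015, 0.001]
contact_force: [2.6, -3.5, 4.9]
gripper_width: 0.192
15.35 r 0.0553 deg 0.6 F [ 2.6 -3.5  4.9] pos [0.64   0.058  0.1984]
F rad,tang(cw) 2.500276475564413 3.5933785852016786
```

View pics/s12c.png

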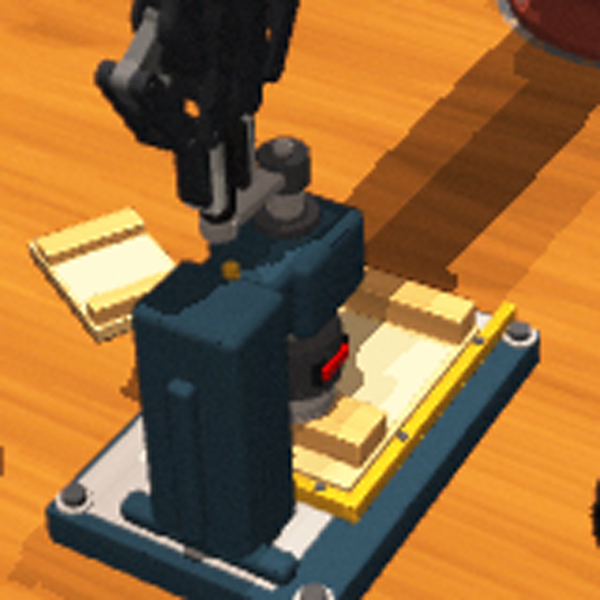

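```bash
python3 -m inch '-0.0019 0.0142 0.0004 0 0 0 1;-0.0055 0.0133 0.0004 0 0 0 1;-0.0087 0.0114 0.0004 0 0 0 1;-0.0114 0.0087 0.0004 0 0 0 1;0 0 0 0 0 0 1'; python3 st.py; python3 - <<'E'
from h import *
im=grab_frame('scene'); crop(im,255,225,60,60,10,'pics/s13c.png')
E
```

```text
time: 15.82
tool_pos: [0.6122, 0.0099, 0.1968]
tool_rot: [0.0, 1.0, 0.015, 0.0]
contact_force: [-1.9, -1.8, 6.9]
gripper_width: 0.191
15.8167 r 0.0544 deg 61.4 F [-1.9 -1.8  6.9] pos [0.6122 0.0099 0.1968]
F rad,tang(cw) 0.6135340965321027 2.5250645353612646
```

View pics/s13c.png

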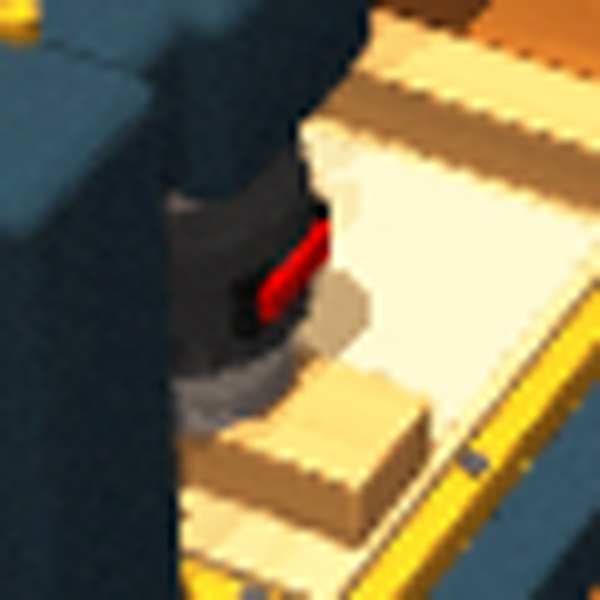

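```bash
python3 - <<'E'
from h import *
c=cam('scene')
for z in (.025,.040,.052,.054,.056,.058,.060,.062):
    print(z,proj(c,[p2w([.015,.048,z]),p2w([-.015,.048,z])]).round(1).tolist())
print([(255+(x+.5)/10-.5,225+(y+.5)/10-.5) for x,y in ((360,485),(358,548),(430,405),(430,450))])
for foot in (.058,.0563): print(proj(c,[p2w([0.022*np.sin(a),.022*np.cos(a),foot]) for a in (0,.6,1.2)]).round(1).tolist())
E
```

```text
0.025 [[292.0, 284.8], [299.4, 275.6]]
0.04 [[291.9, 279.2], [299.3, 270.0]]
0.052 [[291.8, 274.6], [299.3, 265.4]]
0.054 [[291.8, 273.8], [299.3, 264.6]]
0.056 [[291.8, 273.0], [299.3, 263.8]]
0.058 [[291.8, 272.3], [299.3, 263.1]]
0.06 [[291.7, 271.5], [299.3, 262.3]]
0.062 [[291.7, 270.7], [299.3, 261.5]]
[(290.55, 273.05), (290.35, 279.35), (297.55, 265.05), (297.55, 269.55)]
[[283.9, 263.3], [279.0, 266.4], [272.3, 267.2]]
[[283.9, 264.0], [279.0, 267.1], [272.4, 267.9]]
```

```bash
python3 -m inch '-0.0133 0.0055 0.0004 0 0 0 1;-0.0142 0.0019 0.0004 0 0 0 1;-0.0142 -0.0019 0.0004 0 0 0 1;-0.0133 -0.0055 0.0004 0 0 0 1;-0.0114 -0.0087 0.0004 0 0 0 1;-0.0087 -0.0114 0.0004 0 0 0 1;0 0 0 0 0 0 1;0 0 0 0 0 0 1'; python3 st.py; python3 - <<'E'
from h import *
im=grab_frame('scene'); crop(im,255,225,60,60,8,'pics/s14c.png')
E
```

```text
time: 16.53
tool_pos: [0.5375, 0.03, 0.1943]
tool_rot: [-0.001, 1.0, 0.016, 0.001]
contact_force: [2.2, 2.1, 6.5]
gripper_width: 0.192
16.5333 r 0.0543 deg 152.2 F [2.2 2.1 6.5] pos [0.5375 0.03   0.1943]
F rad,tang(cw) -2.971734514058153 0.7599972911985567
```

View pics/s14c.png

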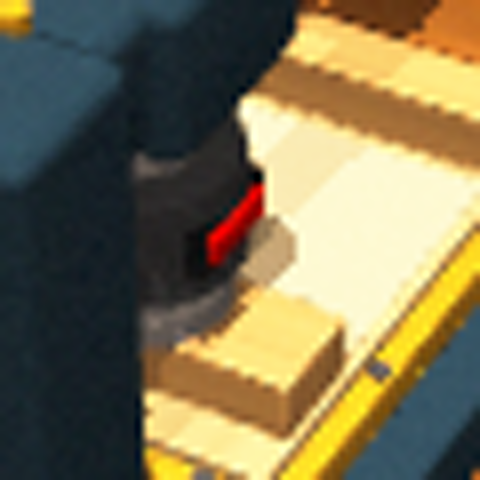

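```bash
cat > tab.py <<'E'
from h import *
import sys,os
im=grab_frame('scene'); s=im[215:290,255:330].astype(int)
m=(s[...,2]>110)&(s[...,1]<50)&(s[...,0]<60); ys,xs=np.nonzero(m)
print('red n',m.sum(), 'x',xs.min()+255,xs.max()+255,'y',ys.min()+215,ys.max()+215, 'c',xs.mean().round(1)+255,ys.mean().round(1)+215)
crop(im,255,215,60,60,8,f'pics/tab_{state()["time"]:.2f}.png')
E
python3 tab.py; python3 -m inch '-0.0055 -0.0133 0.0004 0 0 0 1;-0.0019 -0.0142 0.0004 0 0 0 1;0 0 0 0 0 0 1'; python3 st.py;python3 tab.py
```

```text
red n 30 x 281 287 y 248 257 c 284.0 252.5
time: 16.88
tool_pos: [0.53, 0.0565, 0.1936]
tool_rot: [0.001, 1.0, 0.016, 0.002]
contact_force: [5.6, 0.1, 6.3]
gripper_width: 0.196
16.8833 r 0.0547 deg 181.4 F [5.6 0.1 6.3] pos [0.53   0.0565 0.1936]
F rad,tang(cw) -5.566032431162909 0.022543808298427236
red n 27 x 281 287 y 248 257 c 284.1 252.6
```

```bash
python3 -m inch '0.0019 -0.0142 0.0004 0 0 0 1;0.0055 -0.0133 0.0004 0 0 0 1;0 0 0 0 0 0 1'; python3 st.py;python3 tab.py
```

```text
time: 17.18
tool_pos: [0.5366, 0.0837, 0.1928]
tool_rot: [0.001, 1.0, 0.016, 0.001]
contact_force: [3.7, -2.3, 6.6]
gripper_width: 0.197
17.1833 r 0.0551 deg 210.9 F [ 3.7 -2.3  6.6] pos [0.5366 0.0837 0.1928]
F rad,tang(cw) -4.390460864201735 -0.19067374018468367
red n 28 x 281 287 y 249 258 c 284.0 253.5
```

```bash
python3 -m inch '0.0087 -0.0114 0.0004 0 0 0 1;0 0 0 0 0 0 1'; python3 st.py;python3 tab.py
```

```text
time: 17.4
tool_pos: [0.5446, 0.095, 0.1924]
tool_rot: [0.001, 1.0, 0.016, -0.0]
contact_force: [0.1, -2.4, 7.3]
gripper_width: 0.19
17.4 r 0.0554 deg 225.4 F [ 0.1 -2.4  7.3] pos [0.5446 0.095  0.1924]
F rad,tang(cw) -1.7768415805994502 -1.6546217960532026
red n 118 x 281 295 y 249 261 c 287.8 255.0
```

```bash
ls -t pics | head -2; cp pics/$(ls -t pics|head -1) pics/tabL.png
```

```text
tab_17.45.png
tab_17.23.png
```

View pics/tabL.png

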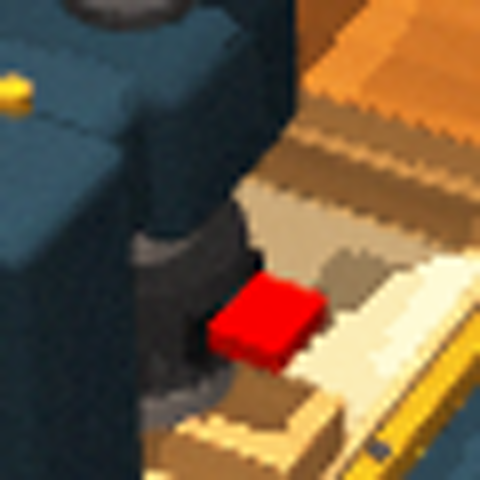

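```bash
python3 -m inch '0 0 0 0 0 0 0.6;0 0 0 0 0 0 0.5;0 0 0 0 0 0 0.5;0 0 -0.01 0 0 0 0.5;0 0 -0.03 0 0 0 0.5;0 0 -0.04 0 0 0 0.5;0 0 -0.03 0 0 0 0.5;0 0 0 0 0 0 0.5'; python3 tab.py; python3 - <<'E'
from h import *
im=grab_frame('wrist'); cv2.imwrite('pics/w20.png',im)
im=grab_frame('scene'); crop(im,150,130,240,200,3,'pics/s20.png')
E
```

```text
time: 18.12
tool_pos: [0.5467, 0.0957, 0.3102]
tool_rot: [-0.0, 1.0, 0.016, 0.006]
contact_force: [1.1, 0.8, 1.2]
gripper_width: 0.502
red n 117 x 281 295 y 249 261 c 287.8 254.8
```

View pics/w20.png

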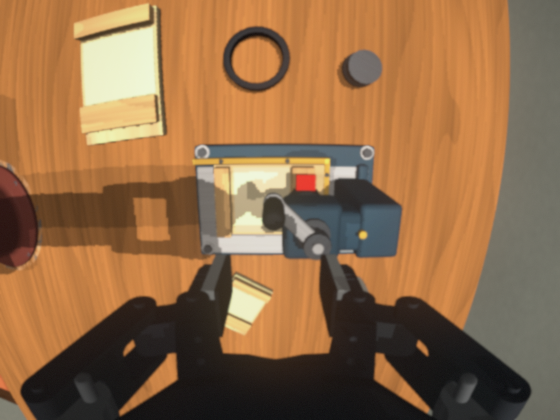

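View pics/s20.png

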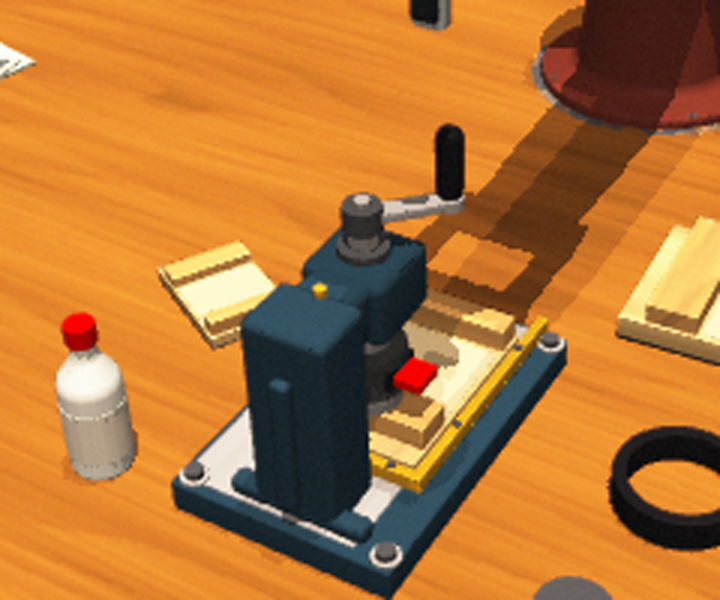

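The tab is out, the panel sits flush in the corner, the gripper is clear above the knob, and the bottle, tape and loupe look unmoved.

```bash
python3 -m inch '0 0 0 0 0 0 0.5;0 0 0 0 0 0 0.5;0 0 0 0 0 0 0.5'; python3 - <<'E'
from h import *
a=cv2.imread('pics/scene0.png')
print(state()['joint_vel'].round(3),state()['contact_force'].round(1))
print(job_done())
E
```

```text
time: 18.52
tool_pos: [0.5432, 0.0956, 0.2992]
tool_rot: [0.0, 1.0, 0.016, -0.002]
contact_force: [0.5, 0.4, -0.5]
gripper_width: 0.5
[ 0.    -0.001 -0.007 -0.001 -0.001  0.001] [ 0.5  0.4 -0.5]
the job is handed in; nothing more can be done
None
```

I slid the panel home into the corner and wound the crank clockwise until the red tab popped, at about 1.6 turns (crank angle 225° on the second lap). I stopped there, let go of the knob, lifted clear and handed the job in at 18.5 s. No verdict was reported.

**How the panel went home:** I gripped it by its spacer strip and moved it in small steps until it touched the fence at about 5 N and the end stop at about 5 N, against the 50 N limit.

**Last checks:**
- The pictures show the tab fully out and still out after release, and the panel flush against both stops.
- The bottle, tape roll and loupe look unmoved. I only judged this by eye.
- Wrist force is about zero and the arm is at rest.
- The clamping force cannot be read directly. The tab popped within a single 15° step, so I estimate roughly 120–128 N.

**Things that disagreed:**
- The fingertips end about 22 mm short of the stated TCP. My first grasp closed above the spacer, so I went lower and gripped it properly.
- The top and wrist cameras differed by 2–3 mm on the press position. I settled on the contact readings and the circle the knob traced.

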